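# Seat a doming stake in a sprung bayonet holder and hold it

## Task

Pull the drawer of the small green cabinet out to its stop and leave it out, take the brass stake with the domed top and two side lugs from it, and stand it in the blue spring-loaded bayonet holder, lugs through the two slots. Push it down until its flange is flush on the steel collar, turn it a quarter turn clockwise (seen from above) against the spring to the stop, and finish while still gripping it there, pressed flush and turned: it springs back if you let go, and I still have to tighten the clamp screw. Leave the plain steel stake standing in the drawer, and do not disturb the other things on the bench.

Things in the scene. Friction and masses are not known exactly. Their poses are not given: they have to be found in the camera images.
- drawer (a joint): How far the drawer is pulled out of the cabinet, m: 0 shut, 0.160 at its stop. It slides with light friction (a few N) and stays where it is left.
- drawer_handle (a point): Middle of the drawer's brass bar handle: a round bar 10 mm thick, 100 mm long, level, along the cabinet's y axis, 50 mm in front of the drawer's grey front (45 mm clear behind the bar), 106 mm above the bench and 24 mm below the cabinet's top. Axes as the cabinet's; it moves with the drawer.
- cabinet: Green one-drawer cabinet, fixed, 260 (x) x 300 (y) x 130 mm tall. Origin: centre of its underside. Its front faces its own -x (towards the robot); the drawer slides out along -x. Drawer front: 10 mm thick, top edge 116 mm above the bench; drawer side walls reach 65 mm; drawer floor, where the stakes stand, 32 mm above the bench, 252 mm wide inside.
- stake: Brass stake with domed top and two side lugs, 83 mm tall, 0.3 to 0.5 kg, upright in the drawer (hidden until it is out), its centre 55 to 90 mm behind the front's outer face. Origin: centre of its foot; z up. Shank 30 mm in diameter, 0 to 30 mm above the foot; lugs at +x and -x, 8 mm wide, 10 to 16 mm up, 46 mm over the tips; flange 54 mm in diameter, 30 to 36 mm up.
- stake_grip (a point): Centre of the stake's square grip block, 53 mm above its foot: 28 x 28 mm, sides along the stake's x and y, from 36 to 70 mm above the foot; a low dome above it. Axes as the stake's.
- flat_stake: Plain round steel stake, 42 mm wide at the top and 62 mm tall, no lugs, standing in the drawer 80 mm or more to one side of the brass stake (either side). Leave it there. Origin: centre of its foot; z up.
- holder: Bayonet holder, fixed to the bench: 130 mm square base plate, blue body 80 mm square, steel collar plate on top 10 mm thick, 60 mm above the bench. A small clamp screw sticks out at its +x side. Origin: centre of its underside; z up. With the stake flush its lugs lie 4 mm below the collar plate and it can turn; if the push eases the spring lifts it 4 mm, lugs against the plate.
- holder_mouth (a point): Centre of the collar's top face; axes as the holder's. Bore 34 mm wide, with two slots 12 mm wide that reach 25 mm from the centre along +x and -x (red lines beyond their ends). The stake goes in upright, its x axis along the slots either way round. The foot meets the spring 14 to 19 mm below this point and is 30 mm below it when the flange is flush.
- plunger (a joint): How far the sprung plunger in the holder is pressed down, m: 0 free, 0.011 with the flange flush. Spring 6 N at 0, rising 500 N/m (about 12 N when flush).
- driver (a joint): Turn of the sprung driver in the holder, rad, growing clockwise from above: 0 free, 1.42 at its stop. Its 7 mm key bar fits a 10 mm wide, 6 mm deep slot across the stake's foot (along the stake's x) with play: it lags the stake by about 0.15 rad and stops after the stake's quarter turn. Return spring 0.18 N m at 0, 0.39 N m at the stop.
- brass_cup: Bystander: brass cup 68 mm wide, 55 mm tall, standing on the bench. Origin: its underside.
- brass_bowl: Bystander: brass bowl 100 mm wide, 45 mm tall, on the bench. Origin: its underside.
- spray_can: Bystander: green-labelled spray can, 60 mm wide, 170 mm tall. Origin: its underside.
- tape: Bystander: roll of tan tape, 90 mm wide, 25 mm tall, lying on the bench. Origin: its underside.
Things that resemble listed ones, but are neither listed nor needed, are in the scene too. What is shaped like the holder but orange or turquoise is not meant.

How it is judged:
By the outcome, as a careful person would: the job done as asked, in the order asked, and still so for the second after the job is handed in, while the arm keeps its last pose, push and grip.
It also fails if it takes over 61 s, if anything falls off the work surface, if the arm or the gripper's body presses on something with over 40 N, if the wrist force passes 120 N, or if a joint passes its speed limit or range.

## Robot

A 6-joint arm with a two-finger parallel gripper is mounted at the origin on the work surface. World frame = base frame: x ahead of the robot, y to its left, z up, the work surface at z = 0. Lengths are in mm, angles in rad, forces in N, time in s.
With the tool pointing down it reaches from about 325 to 925 mm from the base axis. Payload 3.1 kg.
Tool frame: the origin (TCP) lies at the very end of the fingers, on their centre line; the grasp point (between the pads) lies 19 mm behind it; z points along the fingers, y is the direction in which the jaws open and shut (so a half turn about z gives the same grasp; the last joint's range is limited). The gripper opens to 85 mm and grips with 20 to 120 N. Pads are 22 mm wide; open, the fingers measure 114 mm over their backs; the gripper's body (76 mm by 85 mm) begins 54 mm behind the grasp point. The pads swing forward as they close: fully open they stand 13 mm farther back than shut.
Start: joints at [-1.407, 0.217, 1.613, -0, 1.311, -0.112], TCP at [170.219, -601.386, 231.3] pointing down, gripper open.
Joint ranges: [-2.75, 2.75], [-0.78, 2.1], [0.31, 2.55], [-1.13, 4.27], [0.13, 2.63], [-2.58, 2.58]. Speed limits (rad/s): [2.79, 2.79, 3.14, 3.14, 3.14, 3.14].

## Interface

Orientations are given as a unit quaternion [x, y, z, w].
In Python, from plant import arm gives the robot as it stands. The module is installed in compiled form; this text tells all that it offers.
- The arm moves only by the tool step_arm, never from a script. Its argument "plan" is text: rows parted by semicolons, each of 7 numbers parted by spaces: the shift along the tool's x, y, z in mm, then the turn, a rotation vector about the tool's x, y, z in degrees, then the opening in per cent of the stroke, from 0 (shut) to 100 (fully open). In form: tx ty tz rx ry rz hand; .... A call has 1 to 5 rows; each row is the pose to reach, as a shift and turn from the pose commanded when the call began, along the tool's axes at that moment; what a row does not reach only later rows make up. A row lasts 1/12 s, in which the tool goes at most 41.7 mm and 7.16 degrees, less where a joint would pass 70% of its speed; a pose out of reach is approached as far as the arm can. A call with a gripper value outside its range is refused whole. The fingers move at their own pace and stop on an object; "newtons" is the grip in N (left out, the last holds). Time passes only in rows, so rows that repeat a pose let the fingers close. It gives the time, the measured TCP pose, the force and the opening at its end, in the units of the state.
- arm.get_state(): the state, without advancing time (a new reading comes with each control period).
- arm.grab_frame(name): name is "scene" or "top"; returns (picture, depth): 384x512x3 uint8, red, green, blue; 384x512 float32, mm along the optical axis (not along the pixel's ray), 0 where there is no reading.
- arm.camera_params(name): a dict with "intrinsics" (3x3 intrinsics, pixels), "k1" (the pictures are not rectified: a ray, as slopes to the right and down, at radius r is drawn at 1 + k1 r^2 times it, then the intrinsics apply), "R" (3x3) and "t" (3): a world point X has camera coordinates R X + t. Camera axes: x right, y down, z forward; pixel columns grow to the right and rows downward; lengths in mm; the calibration is good to about 2 mm. A picture is of the moment at which its call begins. camera_params takes no time and is no camera call.
- arm.job_done(): hands the job in, once; it reports no verdict.
The state is a dict: "clock": time; "joint_positions": joint angles; "qd": joint speeds; "joint_efforts": joint torques, N m; "position": TCP position; "orientation": TCP orientation; "force": force on the tool from outside, world axes, zero at the start; "torque": the same for the moment, N m; "width": finger opening in mm.
Only numpy, scipy, OpenCV 4.12 (cv2) and the standard library are available. Lean on these libraries where they do the work, as an engineer would, in place of code of your own. Each camera call takes 0.05 s, during which the arm holds its last target.

## Working session

There is one attempt and no reset: what is moved stays moved. The work goes in short steps, Python scripts to look and compute and a tool call to move; the robot and the scene stay as the last step left them, time stands still between calls to the robot, and variables do not carry over. Pictures are saved under pics/ and viewed, and the job is handed in when it is done.

Besides the shell and the picture viewer there is one more tool, called after ">>>" as name(argument=value, ...) on one line, values as JSON. step_arm: Moves the arm, as the interface text tells. Its arguments: {"type":"object","properties":{"plan":{"type":"string"},"newtons":{"type":"number"}},"required":["plan"]}

```bash
mkdir -p pics; cat > h.py <<'E'
import numpy as np, cv2
from plant import arm
def grab(n,tag):
    im,d=arm.grab_frame(n); np.savez(f'{n}_{tag}.npz',im=im,d=d)
    cv2.imwrite(f'pics/{n}_{tag}.png',cv2.cvtColor(im,cv2.COLOR_RGB2BGR)); return im,d
def load(n,tag):
    z=np.load(f'{n}_{tag}.npz'); return z['im'],z['d']
def ray(n,uv):
    p=arm.camera_params(n);K=np.array(p['intrinsics'],float);R=np.array(p['R']);t=np.array(p['t'])
    uv=np.atleast_2d(np.array(uv,float))
    a=cv2.undistortPoints(uv.reshape(-1,1,2),K,np.array([p['k1'],0,0,0,0.]),None,None,None)[:,0] if False else cv2.undistortPoints(uv.reshape(-1,1,2),K,np.array([p['k1'],0,0,0],float))[:,0]
    d=np.c_[a,np.ones(len(a))]
    return -R.T@t, d@R, d
def onplane(n,uv,z):
    o,w,_=ray(n,uv); s=(z-o[2])/w[:,2]; return o+s[:,None]*w
def atdepth(n,uv,dep):
    o,w,_=ray(n,uv); return o+np.atleast_1d(dep)[:,None]*w
def proj(n,X):
    p=arm.camera_params(n);K=np.array(p['intrinsics'],float)
    R=np.array(p['R']);t=np.array(p['t'],float)
    return cv2.projectPoints(np.atleast_2d(np.array(X,float)),cv2.Rodrigues(R)[0],t,K,np.array([p['k1'],0,0,0],float))[0][:,0]
def cloud(n,d):
    v,u=np.mgrid[:d.shape[0],:d.shape[1]]
    return atdepth(n,np.c_[u.ravel(),v.ravel()],d.ravel()).reshape(d.shape+(3,))
E
python3 - <<'E'
from h import *
for n in('scene','top'):
    grab(n,'a'); p=arm.camera_params(n); print(n,p['intrinsics'],p['k1'],-np.array(p['R']).T@p['t'])
print(arm.get_state())
E
```

```text
scene [[358.38146886   0.         258.65543381]
 [  0.         358.38146886 187.61636883]
 [  0.           0.           1.        ]] 0.009366736847911202 [1109.79993717  146.28531215  987.49230813]
top [[347.35662874   0.         257.77425891]
 [  0.         347.35662874 194.81957841]
 [  0.           0.           1.        ]] -0.10609870756638581 [ 376.51910706   81.09948749 1484.61950186]
{'clock': 0.1, 'joint_positions': array([-1.40718842e+00,  2.17723277e-01,  1.61481099e+00,  1.72548638e-05,
        1.31132016e+00, -1.12188691e-01]), 'qd': array([ 0.00063198, -0.00290627, -0.00354379, -0.00104843, -0.00121503,
       -0.00105427]), 'joint_efforts': array([-7.48722723e-04, -3.98075652e+01, -3.04970098e+01, -1.77490865e-04,
        4.24814018e-03,  2.03287550e-05]), 'position': array([ 170.10478727, -600.61855904,  230.05173695]), 'orientation': array([ 9.90506759e-01,  1.37459378e-01, -2.07380458e-05, -1.13072565e-03]), 'force': array([-0.02276209,  0.47620128,  0.6704225 ]), 'torque': array([0.00837231, 0.00342286, 0.04664527]), 'width': 85.29306654006213}
```

View pics/scene_a.png

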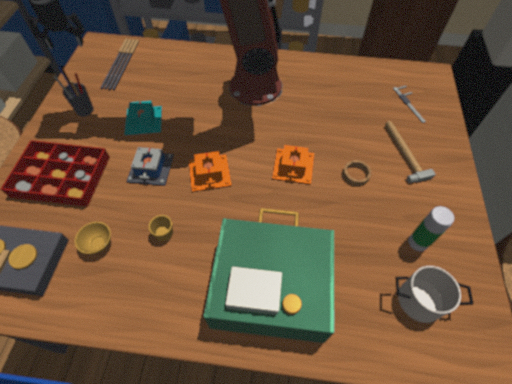

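View pics/top_a.png

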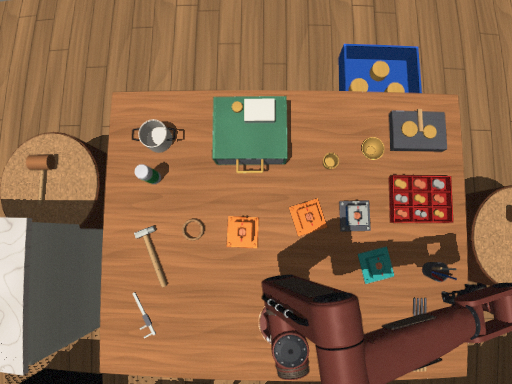

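Scene view: the green cabinet is at (272,280) with its handle at (279,213). Holder candidates are the blue/steel one at (149,165), orange at (209,171) and (293,163), and turquoise at (143,118). In the top view they are blue (355,215), orange (307,217) and (243,232), and turquoise (377,265). I choose the blue one and will check it in a crop.

```bash
python3 - <<'E'
from h import *
im,d=load('scene','a'); c1=cv2.resize(im[140:195,115:185],None,fx=5.5,fy=5.5,interpolation=cv2.INTER_CUBIC)
im2,d2=load('top','a'); c2=cv2.resize(im2[190:240,330:380],None,fx=6,fy=6,interpolation=cv2.INTER_CUBIC)
c1=cv2.resize(c1,(385,300))
cv2.imwrite('pics/crop1.png',cv2.cvtColor(np.hstack([c1,c2]),cv2.COLOR_RGB2BGR))
for n,im,d in(('scene',im,d),('top',im2,d2)):
    hsv=cv2.cvtColor(im,cv2.COLOR_RGB2HSV); P=cloud(n,d)
    # cabinet top
    m=(hsv[...,0]>65)&(hsv[...,0]<90)&(hsv[...,1]>90)&(abs(P[...,2]-130)<8)
    k,l,s,c=cv2.connectedComponentsWithStats(m.astype(np.uint8)); i=1+np.argmax(s[1:,4])
    cn=cv2.findContours((l==i).astype(np.uint8),cv2.RETR_EXTERNAL,cv2.CHAIN_APPROX_NONE)[0][0][:,0].astype(float)
    W=onplane(n,cn,130)[:,:2]; r=cv2.minAreaRect(W.astype(np.float32)); print(n,'cab',s[i,4],np.median(P[l==i][:,2]),r)
    # handle
    m=(hsv[...,0]>15)&(hsv[...,0]<32)&(hsv[...,1]>110)&(abs(P[...,2]-108)<10)
    b=r[0]
    m&=np.hypot(P[...,0]-b[0],P[...,1]-b[1])<260
    q=P[m]; print('handle',len(q),q.mean(0) if len(q) else 0, q.min(0),q.max(0))
    # holder
    hx,hy=(149,163) if n=='scene' else (355,214)
    D=np.hypot(*(np.indices(d.shape)-np.array([hy,hx])[:,None,None]))<26
    q=P[D]; m=abs(q[:,2]-60)<5; print('holder top',m.sum(),q[m].mean(0), cv2.minAreaRect(q[m][:,:2].astype(np.float32)))
    m=(abs(q[:,2]-60)<5)
E
```

```text
scene cab 9113 128.8563238927013 ((799.6953735351562, 149.75949096679688), (256.2779235839844, 296.9926452636719), 0.6815468072891235)
handle 209 [626.36400511 147.24072551 108.31948198] [611.31004322  92.96460601 102.0391348 ] [656.9781361  202.35698431 114.15460834]
holder top 408 [ 450.03463516 -296.98779247   58.63667884] ((448.47528076171875, -297.33734130859375), (83.22559356689453, 81.47859954833984), 2.2170650959014893)
top cab 3429 129.31707670415722 ((793.195068359375, 150.01351928710938), (254.59365844726562, 293.55255126953125), 0.3079172968864441)
handle 121 [628.27311226 149.8076177  109.35227008] [612.76278295  98.03412732 102.36405372] [666.64716276 203.68209322 117.18665695]
holder top 269 [ 448.370004   -299.19818062   59.85030059] ((449.1917419433594, -297.40264892578125), (78.46178436279297, 78.83907318115234), 0.47471195459365845)
```

View pics/crop1.png

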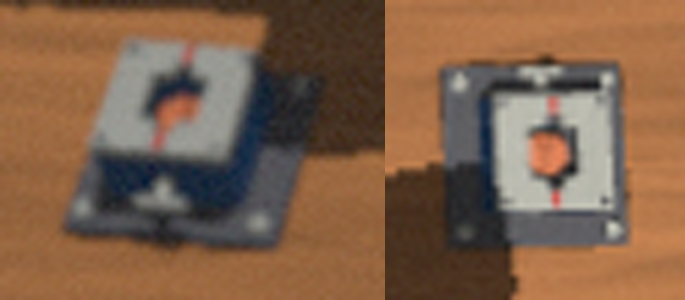

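The crop confirms the blue body and steel collar, with red slot lines along about world x and the clamp screw at +x. Next I refine the handle, the slot yaw and the orange clearance.

```bash
python3 - <<'E'
from h import *
for n in('scene','top'):
    im,d=load(n,'a'); hsv=cv2.cvtColor(im,cv2.COLOR_RGB2HSV); P=cloud(n,d)
    W=onplane(n,np.c_[np.mgrid[:384,:512][1].ravel(),np.mgrid[:384,:512][0].ravel()],106).reshape(384,512,3)
    m=(hsv[...,0]>15)&(hsv[...,0]<32)&(hsv[...,1]>110)&(abs(W[...,0]-615)<14)&(abs(W[...,1]-150)<70)
    q=W[m]; l=cv2.fitLine(q[:,:2].astype(np.float32),cv2.DIST_HUBER,0,.01,.01).ravel()
    print(n,'bar',m.sum(),q[:,0].min(),q[:,0].max(),q[:,1].min(),q[:,1].max(),l)
    # collar by grey mask on plane 60
    W=onplane(n,np.c_[np.mgrid[:384,:512][1].ravel(),np.mgrid[:384,:512][0].ravel()],60).reshape(384,512,3)
    near=(abs(W[...,0]-449)<48)&(abs(W[...,1]+298)<48)
    m=near&(hsv[...,1]<60)&(hsv[...,2]>120)
    k,lab,s,c=cv2.connectedComponentsWithStats(m.astype(np.uint8)); i=1+np.argmax(s[1:,4])
    cn=cv2.findContours((lab==i).astype(np.uint8),cv2.RETR_EXTERNAL,cv2.CHAIN_APPROX_NONE)[0][0][:,0]
    print('collar',cv2.minAreaRect(W[cn[:,1],cn[:,0]][:,:2].astype(np.float32)))
    r=im.astype(int); m=near&(r[...,0]-r[...,1]>45)&(abs(r[...,1]-r[...,2])<35)&(hsv[...,0]>165)|near&(r[...,0]-r[...,1]>45)&(abs(r[...,1]-r[...,2])<25)
    q=W[m]; 
    for sgn in(1,-1):
        a=q[((q[:,0]-449)*sgn>22)&(abs(q[:,1]+298)<15)]; print('red',sgn,len(a),a.mean(0) if len(a) else 0)
    # tall items' extents: orange
    m=(hsv[...,0]<14)&(hsv[...,1]>200)&(hsv[...,2]>150)&(P[...,2]>3)&(P[...,2]<90)
    k,lab,s,c=cv2.connectedComponentsWithStats(m.astype(np.uint8))
    for i in range(1,k):
        if s[i,4]>80: a=P[lab==i]; print('or',s[i],np.percentile(a,[2,98],axis=0).round(0))
E
```

```text
scene bar 179 609.6285539871974 628.8864680394458 92.79248655725465 203.13615539813648 [ 3.3095577e-03 -9.9999452e-01  6.1731824e+02  1.4870955e+02]
collar ((450.70880126953125, -318.5401306152344), (77.39401245117188, 35.71650695800781), 2.913768768310547)
red 1 6 [ 477.46049767 -296.12468129   60.        ]
red -1 3 [ 414.50366237 -298.01033914   60.        ]
or [273 146  41  38 713] [[322. 118.   4.]
 [439. 241.  62.]]
or [189 151  42  40 823] [[ 378. -161.    4.]
 [ 513.  -28.   62.]]
top bar 85 609.2502208648461 626.3419125904819 94.10861404578185 203.03075544574364 [ 1.1182866e-02 -9.9993747e-01  6.1773669e+02  1.4903693e+02]
collar ((453.4483337402344, -319.0628967285156), (33.45683288574219, 87.33415222167969), 88.99786376953125)
red 1 6 [ 479.94297487 -296.54470098   60.        ]
red -1 3 [ 414.14921588 -297.65590055   60.        ]
```

```bash
cat > go.py <<'E'
import sys
from h import *
from scipy.spatial.transform import Rotation as Ro
def rep(x=None,y=None,z=None,yaw=None):
    s=arm.get_state(); R=Ro.from_quat(s['orientation']).as_matrix(); p=s['position']
    print('t',round(s['clock'],2),'p',p.round(1),'yaw',round(np.degrees(np.arctan2(R[1,0],R[0,0])),2),'tilt',R[:2,2].round(4),'F',s['force'].round(1),'T',s['torque'].round(2),'w',round(s['width'],1),'q',s['joint_positions'].round(2))
    if x is not None:
        c,sn=np.cos(np.radians(yaw)),np.sin(np.radians(yaw))
        Rt=np.array([[c,sn,0],[sn,-c,0],[0,0,-1.]])
        print('shift',(R.T@(np.array([x,y,z])-p)).round(1),'rot',np.degrees(Ro.from_matrix(R.T@Rt).as_rotvec()).round(2))
if __name__=='__main__': rep(*[float(a) for a in sys.argv[1:]])
E
python3 go.py 616 149 200 90
```

```text
t 0.1 p [ 170.1 -600.6  230.1] yaw 15.8 tilt [-0.0004  0.0022] F [-0.   0.5  0.7] T [0.01 0.   0.05] w 85.3 q [-1.41  0.22  1.61  0.    1.31 -0.11]
shift [ 633.2 -599.8   31.6] rot [ -0.1  -0.1 -74.2]
```

>>> step_arm(plan="633 -600 30 0 0 -74 47; 633 -600 30 0 0 -74 47; 633 -600 30 0 0 -74 47; 633 -600 30 0 0 -74 47; 633 -600 30 0 0 -74 47", newtons=40)

```text
clock: 0.52
position: [277.0, -420.3, 223.4]
orientation: [0.899, 0.438, 0.0, -0.001]
force: [0.7, -0.2, 0.2]
width: 40.0
```

```bash
python3 go.py 616 149 200 90
```

```text
t 0.52 p [ 277.  -420.3  223.4] yaw 51.92 tilt [-0.0002  0.0011] F [ 0.7 -0.2  0.2] T [ 0.03 -0.    0.  ] w 40.0 q [-1.13 -0.04  1.9   0.    1.28 -0.46]
shift [657.2 -84.3  23.9] rot [-3.000e-02 -6.000e-02 -3.808e+01]
```

>>> step_arm(plan="657 -84 24 0 0 -38 47; 657 -84 24 0 0 -38 47; 657 -84 24 0 0 -38 47; 657 -84 24 0 0 -38 47; 657 -84 24 0 0 -38 47")

```text
clock: 0.93
position: [384.5, -242.0, 216.2]
orientation: [0.721, 0.693, 0.0, -0.0]
force: [1.3, -0.1, 0.7]
width: 40.2
```

```bash
python3 go.py 616 149 200 90
```

```text
t 0.93 p [ 384.5 -242.   216.2] yaw 87.75 tilt [-0.0001  0.0002] F [ 1.3 -0.1  0.7] T [ 0.01 -0.02 -0.05] w 40.2 q [-0.72 -0.15  2.02  0.    1.27 -0.68]
shift [399.8 216.   16.3] rot [-0.01 -0.01 -2.25]
```

>>> step_arm(plan="400 216 16 0 0 -2.3 47; 400 216 16 0 0 -2.3 47; 400 216 16 0 0 -2.3 47; 400 216 16 0 0 -2.3 47; 400 216 16 0 0 -2.3 47")

```text
clock: 1.35
position: [491.6, -63.4, 208.9]
orientation: [0.709, 0.705, -0.0, -0.0]
force: [0.9, -0.8, 0.5]
width: 40.1
```

```bash
python3 go.py 616 149 200 90
```

```text
t 1.35 p [491.6 -63.4 208.9] yaw 89.73 tilt [-0.0002 -0.0001] F [ 0.9 -0.8  0.5] T [-0.01 -0.02 -0.01] w 40.1 q [-0.27 -0.04  1.93 -0.    1.25 -0.27]
shift [213.  123.5   8.9] rot [-0.01  0.   -0.27]
```

>>> step_arm(plan="213 124 9 0 0 0 47; 213 124 9 0 0 0 47; 213 124 9 0 0 0 47; 213 124 9 0 0 0 47; 213 124 9 0 0 0 47")

```text
clock: 1.77
position: [597.1, 115.9, 200.9]
orientation: [0.709, 0.706, -0.0, -0.0]
force: [1.2, -0.1, 0.4]
width: 40.0
```

```bash
python3 go.py 616 149 88 90
```

```text
t 1.77 p [597.1 115.9 200.9] yaw 89.75 tilt [-0.001  -0.0003] F [ 1.2 -0.1  0.4] T [-0.01 -0.01  0.01] w 40.0 q [ 0.08  0.21  1.68 -0.    1.25  0.08]
shift [ 33.2  18.9 112.9] rot [-0.06  0.01 -0.25]
```

>>> step_arm(plan="33 19 0 0 0 0 47; 33 19 0 0 0 0 47; 33 19 35 0 0 0 47; 33 19 70 0 0 0 47; 33 19 70 0 0 0 47")

```text
clock: 2.18
position: [609.4, 146.0, 122.9]
orientation: [0.709, 0.706, -0.006, -0.005]
force: [-2.2, -1.5, -1.9]
width: 40.5
```

```bash
python3 go.py 616.5 149 88 90; python3 -c "
from h import *
grab('scene','b')"
```

```text
t 2.18 p [609.4 146.  122.9] yaw 89.76 tilt [-0.016  -0.0022] F [-2.2 -1.5 -1.9] T [0.01 0.12 0.03] w 40.5 q [ 0.12  0.34  1.68 -0.    1.14  0.13]
shift [ 3.1  7.6 34.8] rot [-0.92  0.13 -0.25]
```

View pics/scene_b.png

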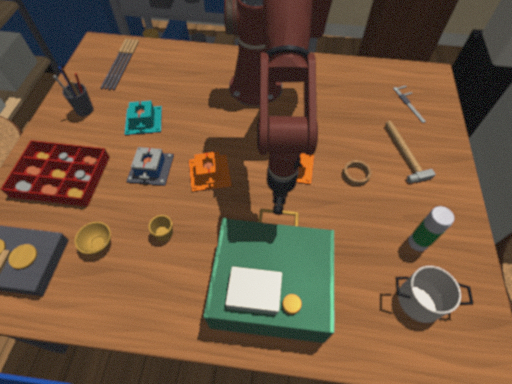

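The gripper is above the handle bar at about (279,208), still settling.

>>> step_arm(plan="0 0 0 0 0 0 47; 0 0 0 0 0 0 47")

```text
clock: 2.4
position: [617.5, 146.5, 134.0]
orientation: [0.709, 0.705, 0.001, 0.001]
force: [-0.1, 0.2, 0.6]
width: 40.4
```

```bash
python3 go.py 616.5 149 88 90
```

```text
t 2.4 p [617.5 146.5 134. ] yaw 89.7 tilt [0.0035 0.0004] F [-0.1  0.2  0.6] T [-0.05  0.03  0.06] w 40.4 q [ 0.12  0.33  1.67 -0.    1.14  0.13]
shift [ 2.5 -1.2 46. ] rot [ 0.2  -0.02 -0.3 ]
```

>>> step_arm(plan="2 -1 20 0 0 0 47; 2 -1 35 0 0 0 47; 2 -1 44 0 0 0 47; 2 -1 44 0 0 0 47; 2 -1 44 0 0 0 10")

```text
clock: 2.82
position: [615.8, 148.6, 88.9]
orientation: [0.709, 0.705, 0.001, 0.0]
force: [-0.2, 0.4, 0.5]
width: 29.4
```

>>> step_arm(plan="0 0 0 0 0 0 0; 0 0 0 0 0 0 0; 0 0 0 0 0 0 0; 0 0 0 0 0 0 0", newtons=60)

```text
clock: 3.15
position: [616.7, 148.8, 89.8]
orientation: [0.709, 0.706, 0.001, 0.001]
force: [-0.2, -1.5, 4.5]
width: 7.5
```

```bash
python3 go.py
```

```text
t 3.15 p [616.7 148.8  89.8] yaw 89.75 tilt [0.0039 0.0001] F [-0.2 -1.5  4.5] T [-0.08 -0.12  0.18] w 7.5 q [ 0.13  0.38  1.69 -0.    1.07  0.13]
```

>>> step_arm(plan="0 -10 0 0 0 0 0; 0 -25 0 0 0 0 0; 0 -45 0 0 0 0 0; 0 -65 0 0 0 0 0; 0 -85 0 0 0 0 0")

```text
clock: 3.57
position: [532.2, 147.8, 89.7]
orientation: [0.708, 0.706, 0.001, 0.003]
force: [1.8, -5.7, 5.7]
width: 8.3
```

```bash
python3 go.py
```

```text
t 3.57 p [532.2 147.8  89.7] yaw 89.78 tilt [ 0.0066 -0.0026] F [ 1.8 -5.7  5.7] T [-0.86 -0.39  0.18] w 8.3 q [ 0.15  0.23  1.89 -0.    1.02  0.15]
```

>>> step_arm(plan="-1 -20 0 0 0 0 0; -1 -40 0 0 0 0 0; -1 -58 0 0 0 0 0; -1 -70 0 0 0 0 0; -1 -75 0 0 0 0 0")

```text
clock: 3.98
position: [457.4, 146.8, 89.8]
orientation: [0.708, 0.706, 0.002, 0.004]
force: [12.4, -6.9, -5.3]
width: 7.5
```

```bash
python3 go.py
```

```text
t 3.98 p [457.4 146.8  89.8] yaw 89.85 tilt [ 0.0089 -0.0037] F [12.4 -6.9 -5.3] T [-1.07 -1.82  0.15] w 7.5 q [ 0.17  0.08  2.06 -0.01  0.99  0.17]
```

>>> step_arm(plan="0 -3 0 0 0 0 0; 0 -5 0 0 0 0 0; 0 -5 0 0 0 0 0")

```text
clock: 4.23
position: [457.5, 146.8, 89.8]
orientation: [0.708, 0.706, 0.006, 0.008]
force: [15.0, -6.2, -8.0]
width: 8.0
```

```bash
python3 go.py
```

```text
t 4.23 p [457.5 146.8  89.8] yaw 89.82 tilt [ 0.0192 -0.0028] F [15.  -6.2 -8. ] T [-1.02 -2.4   0.11] w 8.0 q [ 0.17  0.08  2.07 -0.01  0.98  0.18]
```

The drawer is at its stop: it has moved 159.3 mm and the force is rising with no more motion. Releasing.

>>> step_arm(plan="0 4 0 0 0 0 10; 0 4 0 0 0 0 45; 0 4 0 0 0 0 45; 0 4 0 0 0 0 45; 0 4 -30 0 0 0 45")

```text
clock: 4.65
position: [447.6, 147.7, 111.7]
orientation: [0.709, 0.705, -0.006, -0.004]
force: [-0.3, -0.4, -0.3]
width: 38.7
```

>>> step_arm(plan="0 0 -41 0 0 0 45; 0 0 -80 0 0 0 45; -40 0 -90 0 0 0 45; -80 0 -100 0 0 0 45; -120 0 -100 0 0 0 45")

```text
clock: 5.07
position: [454.5, 28.3, 220.6]
orientation: [0.708, 0.707, 0.002, 0.002]
force: [1.7, -0.0, 0.1]
width: 38.4
```

>>> step_arm(plan="-41 0 0 0 0 0 60; -82 0 0 0 0 0 60; -120 0 0 0 0 0 60; -120 0 0 0 0 0 60")

```text
clock: 5.4
position: [452.2, -96.8, 217.5]
orientation: [0.711, 0.703, -0.001, 0.001]
force: [-0.8, 0.7, 1.1]
width: 51.4
```

```bash
python3 go.py; python3 -c "
from h import *
for n in ('scene','top'): grab(n,'c')"
```

```text
t 5.4 p [452.2 -96.8 217.5] yaw 89.35 tilt [-0.0002 -0.0031] F [-0.8  0.7  1.1] T [-0.01 -0.02  0.02] w 51.4 q [-0.36 -0.13  2.   -0.    1.27 -0.35]
```

View pics/scene_c.png

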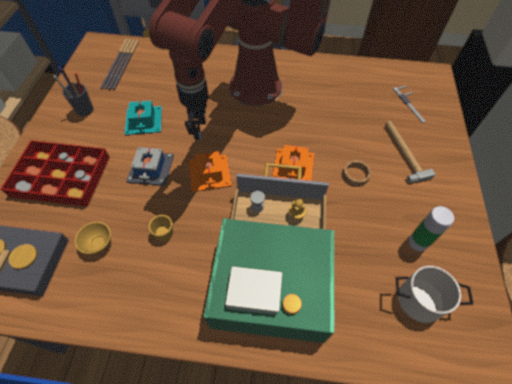

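View pics/top_c.png

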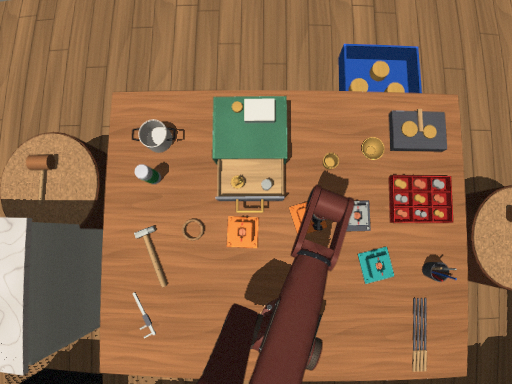

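The drawer is out. The brass stake is at scene (298,209) / top (238,182). The steel stake is at scene (257,200) / top (267,184). Taking a close crop and measuring.

```bash
python3 - <<'E'
from h import *
im,d=load('scene','c'); c1=cv2.resize(im[190:225,280:320],(440,385),interpolation=cv2.INTER_CUBIC)
im2,d2=load('top','c'); c2=cv2.resize(im2[165:200,220:255],(385,385)[::-1],interpolation=cv2.INTER_CUBIC)
c2=c2[:385]
cv2.imwrite('pics/crop_c.png',cv2.cvtColor(np.hstack([c1,c2]),cv2.COLOR_RGB2BGR)[:, :800])
for n,im,d in(('scene',im,d),('top',im2,d2)):
    P=cloud(n,d)
    m=(abs(P[...,0]-555)<60)&(abs(P[...,1]-150)<118)&(P[...,2]>72)&(P[...,2]<125)&(P[...,0]>520)
    k,l,s,c=cv2.connectedComponentsWithStats(m.astype(np.uint8))
    for i in range(1,k):
        if s[i,4]>8: q=P[l==i]; print(n,s[i],q.mean(0).round(1),q.min(0).round(0),q.max(0).round(0))
    vals=P[...,2]
    v0,v1,u0,u1=(196,222,286,310) if n=='scene' else (172,194,228,250)
    print(P[v0:v1,u0:u1,2].round(0).astype(int))
E
```

```text
scene [250 191  15  14 159] [571.6  80.7  92. ] [547.  60.  81.] [590. 101.  98.]
scene [291 199  14  15 146] [587.8 200.   98.3] [564. 182.  73.] [601. 219. 116.]
[[ 33  30  30  29  35  31  31  36  32  36  34  34  34  38  39  37  39  39
   41  42  41  42  41  42]
 [ 31  33  27  31  31  28  32  36  33  30  31  31  31  30  30  30  34  31
   35  40  34  38  35  37]
 [ 31  32  31  30  30  29  30  30  32  31  29  33  33  32  30  32  35  28
   31  31  31  34  30 987]
 [ 30  34  31  30  29  31  33  31  32  31  29 110 109 109  98  28  33  34
   31  30  30  30  30  31]
 [ 29  30  30  31  30  33  31  34  29 107 110 113 112 114 113 109  27  28
   28  32  32  29  30  31]
 [ 32  31  31  31  28  33  31 103 101 112 113 112 111 115 114 112 107  32
   32  32  29  31  30  31]
 [ 26  27  31  31  26  32 100 101 106 113 113 113 113 113 111 111 110  29
   31  30  30  33  25  35]
 [ 29  32  30  35  33  31  97 103 106 109 109 111 114 113 116 109 110  33
   33  30  28  31  28  30]
 [ 31  31  27  35  28  68  88  95 104 108 111 113 110 112 111 109 106 102
   31  31  31  32  30  30]
 [ 26  28  32  30  66  65  
[... 3681 characters left out ...]
 30   35]
 [  31   33   32   32   36   39   32   34   33   36   31   32   34   37
    32   28   33   28   30   26   34   38]
 [  34   31   29   29   34   33   28   32   29   31   34   32   30   29
    26   33   34   30   31   37   34   30]
 [  26   32   35   35   27   32   33   26   34   37   34   29   33   39
    31   35   35   29   32   38   28   29]
 [  33   31   29   26   33   32   33   32   31   29   32   31   35   29
    35   34   31   31   30   33   27   38]
 [  27   35   34   30   32   27   32   29   35   31   31   32   28   29
    36   31   30   34   29   29   33   32]
 [  30   32   26   41   33   30   32   31   33   32   25   32   34   31
    29   29   33   29   39   36   28   34]]
```

View pics/crop_c.png

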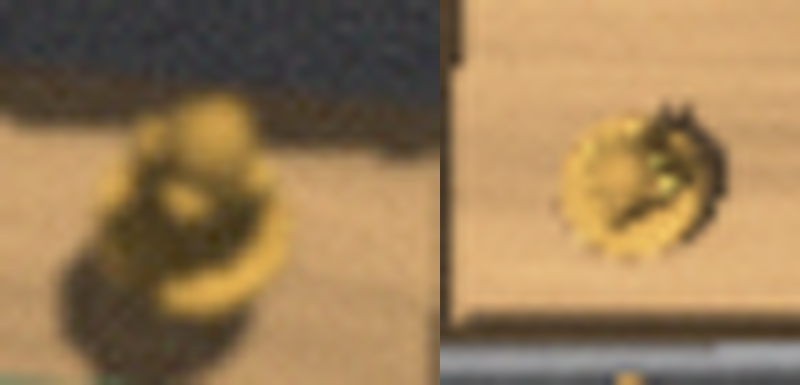

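```bash
cat > stk.py <<'E'
from h import *
tag='c'; F=[];B=[]
for n in('scene','top'):
    im,d=load(n,tag); P=cloud(n,d)
    near=(np.hypot(P[...,0]-580,P[...,1]-201)<45)
    fl=near&(abs(P[...,2]-67.5)<6); bl=near&(P[...,2]>74)
    m=(near&(P[...,2]>60)).astype(np.uint8)
    v,u=np.nonzero(fl)
    # flange outer contour: enclosing circle on plane z=68
    W=onplane(n,np.c_[u,v],68)
    print(n,'flange enclose',cv2.minEnclosingCircle(W[:,:2].astype(np.float32)),len(W))
    q=P[bl]; dome=q[q[:,2]>100]; print(' dome mean',dome.mean(0),len(dome))
    B.append(q)
    m=near&(P[...,2]>38)&(P[...,2]<56)
    v,u=np.nonzero(m); print(' lugpix',np.c_[u,v].tolist(), P[m].round(0).tolist())
E
python3 stk.py
```

```text
scene flange enclose ((584.3814697265625, 201.55947875976562), 27.451274871826172) 122
 dome mean [585.49182634 200.06219539 107.91992149] 79
 lugpix [[294, 218], [295, 218], [299, 218], [300, 218], [298, 219], [299, 219], [300, 219], [298, 220]] [[597.0, 196.0, 40.0], [596.0, 199.0, 40.0], [598.0, 210.0, 45.0], [599.0, 213.0, 48.0], [600.0, 208.0, 43.0], [603.0, 210.0, 49.0], [601.0, 213.0, 46.0], [603.0, 208.0, 43.0]]
top flange enclose ((581.6156005859375, 203.00531005859375), 26.532888412475586) 77
 dome mean [580.80589422 201.78605089 109.33508796] 41
 lugpix [[241, 174], [244, 179], [248, 182], [243, 183], [233, 188], [241, 190]] [[616.0, 187.0, 42.0], [595.0, 174.0, 39.0], [583.0, 157.0, 39.0], [578.0, 178.0, 38.0], [557.0, 220.0, 39.0], [548.0, 186.0, 39.0]]
```

```bash
cat >> stk.py <<'E'
from scipy.optimize import least_squares
q=B[0]; q=q[(q[:,2]>76)&(q[:,2]<99)]
print('side pts',len(q))
def res(p):
    c,s=np.cos(p[2]),np.sin(p[2]); x=q[:,0]-p[0];y=q[:,1]-p[1]
    return np.maximum(abs(c*x+s*y),abs(-s*x+c*y))-14
for t0 in(0,20,40,60,80):
    r=least_squares(res,[584,201.5,np.radians(t0)],loss='soft_l1'); print(t0,r.x[:2],np.degrees(r.x[2]),r.cost)
im,d=load('scene','c')
c=cv2.resize(im[194:224,282:316],(782,690),interpolation=cv2.INTER_LANCZOS4)[:600]
c=cv2.convertScaleAbs(c,alpha=1.6,beta=10); cv2.imwrite('pics/crop_s.png',cv2.cvtColor(c,cv2.COLOR_RGB2BGR))
E
python3 stk.py|tail -6
```

```text
side pts 50
0 [581.06719492 200.60104075] 27.052790348118027 8.596303725837075
20 [581.06719491 200.60104076] 27.052790142642507 8.596303725837068
40 [581.06719494 200.60104073] 27.052790903887747 8.596303725837243
60 [581.06719502 200.60104068] 27.052792931770796 8.596303725839723
80 [581.06719491 200.60104075] 117.05279032503229 8.59630372583707
```

View pics/crop_s.png

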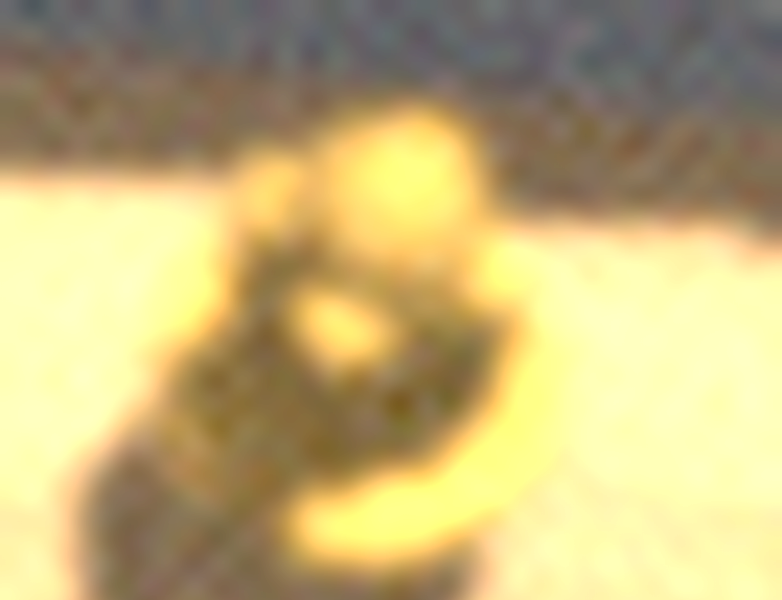

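The block yaw fit gives 27°. The lug seen at scene (299,219) lies about 24° from the stake centre, so the lug axis is about 27°. Stake centre is about (582.5, 201.5). I will grip at tool yaw 117.

```bash
python3 go.py 582.5 201.5 170 117
```

```text
t 5.5 p [452.1 -92.1 217. ] yaw 89.52 tilt [-0.0013  0.0014] F [-0.5  0.9  0.5] T [-0.02 -0.06  0.  ] w 50.7 q [-0.35 -0.13  2.    0.    1.27 -0.35]
shift [294.6 128.   47.3] rot [ -0.05  -0.1  -27.48]
```

>>> step_arm(plan="295 128 20 0 0 -27.5 60; 295 128 20 0 0 -27.5 60; 295 128 20 0 0 -27.5 60; 295 128 20 0 0 -27.5 60; 295 128 20 0 0 -27.5 60")

```text
clock: 5.92
position: [535.8, 102.9, 204.1]
orientation: [0.518, 0.855, 0.0, -0.001]
force: [0.8, -0.6, -1.7]
width: 51.2
```

```bash
python3 go.py 582.5 201.5 170 117
```

```text
t 5.92 p [535.8 102.9 204.1] yaw 117.56 tilt [-0.0012  0.0008] F [ 0.8 -0.6 -1.7] T [-0.03 -0.02 -0.02] w 51.2 q [ 0.06  0.07  1.83  0.    1.24 -0.42]
shift [65.8 87.1 34.2] rot [-0.04 -0.07  0.56]
```

>>> step_arm(plan="25 32 12 0 0 0 60; 44 58 24 0 0 0 60; 60 80 32 0 0 0 60; 63 84 34 0 0 0 60; 63 84 34 0 0 0 60")

```text
clock: 6.33
position: [580.6, 196.7, 168.8]
orientation: [0.519, 0.855, -0.001, -0.002]
force: [-0.6, -1.1, -0.5]
width: 51.5
```

>>> step_arm(plan="0 0 0 0 0 0 60; 0 0 0 0 0 0 60; 0 0 0 0 0 0 60")

```text
clock: 6.58
position: [582.1, 192.5, 171.4]
orientation: [0.521, 0.853, 0.0, 0.0]
force: [0.1, -0.5, 0.7]
width: 50.9
```

```bash
python3 go.py 582.5 201.5 71 117
```

```text
t 6.58 p [582.1 192.5 171.4] yaw 117.17 tilt [ 0.0006 -0.    ] F [ 0.1 -0.5  0.7] T [ 0.03 -0.02 -0.01] w 50.9 q [ 0.21  0.25  1.69 -0.    1.2  -0.27]
shift [  7.8   4.4 100.4] rot [0.03 0.02 0.17]
```

>>> step_arm(plan="8 4.5 10 0 0 0 60; 8 4.5 25 0 0 0 60; 8 4.5 45 0 0 0 60; 8 4.5 50 0 0 0 60; 8 4.5 50 0 0 0 60")

```text
clock: 7.0
position: [580.6, 201.8, 118.1]
orientation: [0.521, 0.853, -0.002, -0.002]
force: [-0.0, 0.3, -0.2]
width: 51.3
```

```bash
python3 -c "
from h import *
im,d=grab('scene','d'); c=cv2.resize(im[160:240,250:340],None,fx=7,fy=7,interpolation=cv2.INTER_CUBIC); cv2.imwrite('pics/crop_d.png',cv2.cvtColor(c,cv2.COLOR_RGB2BGR))"; python3 go.py 582.5 201.5 71 117
```

```text
t 7.05 p [581.8 202.1 119.7] yaw 117.18 tilt [-0.0024 -0.0004] F [-0.5 -0.1 -0.2] T [ 0.05 -0.01  0.01] w 51.5 q [ 0.22  0.31  1.72  0.    1.11 -0.25]
shift [-0.9  0.5 48.7] rot [-0.13 -0.04  0.18]
```

View pics/crop_d.png

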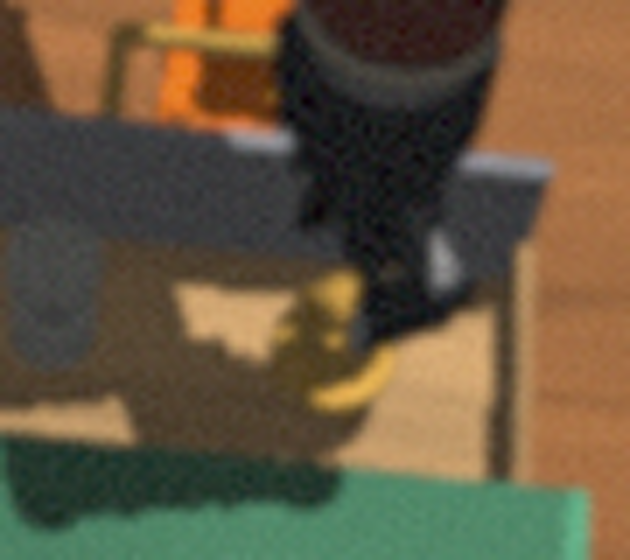

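The fingers straddle the dome, with the near finger at crop (410,320). Descending.

>>> step_arm(plan="-1 0.5 12 0 0 0 60; -1 0.5 24 0 0 0 60; -1 0.5 36 0 0 0 60; -1 0.5 44 0 0 0 60; -1 0.5 47 0 0 0 60")

```text
clock: 7.47
position: [581.9, 201.4, 71.1]
orientation: [0.521, 0.854, -0.001, -0.002]
force: [-0.2, -0.4, -0.7]
width: 51.2
```

```bash
python3 go.py 582.5 201.5 71 117
```

```text
t 7.47 p [581.9 201.4  71.1] yaw 117.22 tilt [-0.0041 -0.0009] F [-0.2 -0.4 -0.7] T [0.03 0.01 0.03] w 51.2 q [ 0.22  0.38  1.74  0.    1.03 -0.26]
shift [-0.2  0.5  0.1] rot [-0.23 -0.06  0.22]
```

Grip gently first so it self-aligns, then firmly.

>>> step_arm(plan="0 0 0 0 0 0 20; 0 0 0 0 0 0 20; 0 0 0 0 0 0 20; 0 0 0 0 0 0 20; 0 0 0 0 0 0 20", newtons=25)

```text
clock: 7.88
position: [583.4, 201.8, 73.6]
orientation: [0.521, 0.854, -0.0, -0.0]
force: [-0.3, 0.6, -3.2]
width: 27.4
```

>>> step_arm(plan="0 0 0 0 0 0 0; 0 0 0 0 0 0 0; 0 0 0 0 0 0 0", newtons=90)

```text
clock: 8.13
position: [583.6, 201.8, 73.7]
orientation: [0.521, 0.854, -0.0, -0.0]
force: [0.5, -0.7, -2.1]
width: 26.7
```

```bash
python3 go.py 582.5 201.5 71 117
```

```text
t 8.13 p [583.6 201.8  73.7] yaw 117.22 tilt [-0.0001  0.    ] F [ 0.5 -0.7 -2.1] T [0.04 0.02 0.01] w 26.7 q [ 0.22  0.38  1.73  0.    1.03 -0.26]
shift [ 0.2 -1.1  2.7] rot [-0.   -0.    0.22]
```

>>> step_arm(plan="0 0 -10 0 0 0 0; 0 0 -30 0 0 0 0; 0 0 -55 0 0 0 0; 0 0 -85 0 0 0 0; 0 0 -115 0 0 0 0")

```text
clock: 8.55
position: [583.0, 201.7, 189.9]
orientation: [0.521, 0.854, -0.0, -0.0]
force: [0.1, -0.1, -2.9]
width: 26.8
```

```bash
python3 go.py 449 -297 190 91.5; python3 -c "
from h import *
im,d=grab('scene','e'); c=cv2.resize(im[150:230,250:340],None,fx=7,fy=7,interpolation=cv2.INTER_CUBIC); cv2.imwrite('pics/crop_e.png',cv2.cvtColor(c,cv2.COLOR_RGB2BGR))"
```

```text
t 8.55 p [583.  201.7 189.9] yaw 117.22 tilt [-0.0012 -0.0003] F [ 0.1 -0.1 -2.9] T [ 0.04 -0.05 -0.02] w 26.8 q [ 0.22  0.24  1.67  0.    1.24 -0.26]
shift [-3.822e+02 -3.472e+02  2.000e-01] rot [-0.07 -0.   25.72]
```

View pics/crop_e.png

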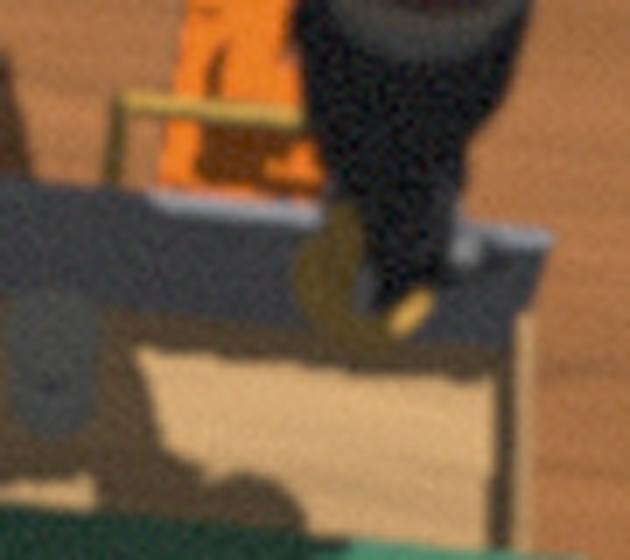

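The stake is held and clear of the drawer. The steel stake still stands at crop (50,360). Moving to the holder.

>>> step_arm(plan="-20 -18 -5 0 0 6 0; -45 -41 -5 0 0 12 0; -72 -65 -5 0 0 18 0; -102 -92 -5 0 0 24 0; -132 -120 -5 0 0 25.7 0")

```text
clock: 9.02
position: [536.9, 28.4, 194.4]
orientation: [0.699, 0.716, 0.0, 0.001]
force: [0.9, -0.9, -3.3]
width: 26.5
```

```bash
python3 go.py 449 -297 190 91.5;python3 - <<'E'
from h import *
# refine holder: colour masks on plane 60 and depth cloud, both earlier frames
for n in('scene','top'):
  for t in('a','c'):
    im,d=load(n,t); P=cloud(n,d); hsv=cv2.cvtColor(im,cv2.COLOR_RGB2HSV)
    near=(abs(P[...,0]-449)<60)&(abs(P[...,1]+298)<60)
    m=near&(P[...,2]>54)&(P[...,2]<66)
    v,u=np.nonzero(m); W=onplane(n,np.c_[u,v],60)[:,:2]
    r=cv2.minAreaRect(W.astype(np.float32)); print(n,t,len(W),np.round(r[0],1),np.round(r[1],1),round(r[2],2))
E
```

```text
t 9.02 p [536.9  28.4 194.4] yaw 91.37 tilt [ 0.0015 -0.0002] F [ 0.9 -0.9 -3.3] T [-0.05 -0.04  0.01] w 26.5 q [-0.08  0.07  1.86 -0.    1.22 -0.1 ]
shift [-323.2  -95.7    4.3] rot [ 0.08  0.01 -0.13]
scene a 422 [ 450.9 -295.9] [83.9 82.2] 1.75
scene c 426 [ 451.  -295.8] [84.  82.2] 1.59
top a 291 [ 449.1 -296.7] [78.2 79.1] 0.47
top c 234 [ 449.2 -298.1] [78.2 76. ] 0.35
```

>>> step_arm(plan="-41 -12 0 0 0 0 0; -82 -24 0 0 0 0 0; -123 -36 0 0 0 0 0; -164 -48 0 0 0 0 0; -205 -60 0 0 0 0 0")

```text
clock: 9.43
position: [483.4, -173.6, 194.5]
orientation: [0.698, 0.716, 0.0, 0.001]
force: [0.5, -0.2, -3.5]
width: 26.8
```

```bash
python3 go.py 450 -296.5 160 91.3;python3 - <<'E'
from h import *
S=8
for n,(u0,v0,u1,v1) in(('scene',(122,138,180,190)),('top',(334,192,376,236))):
    im,d=load(n,'a'); sub=cv2.resize(im[v0:v1,u0:u1],None,fx=S,fy=S,interpolation=cv2.INTER_CUBIC)
    g=sub.min(2) ; th=115; 
    m=(cv2.GaussianBlur(g,(0,0),3)>th).astype(np.uint8)
    cs=cv2.findContours(m,cv2.RETR_EXTERNAL,cv2.CHAIN_APPROX_NONE)[0]; c=max(cs,key=cv2.contourArea)
    hull=cv2.convexHull(c)[:,0].astype(float)
    uv=(hull+.5)/S-.5+[u0,v0]; W=onplane(n,uv,60)[:,:2].astype(np.float32)
    r=cv2.minAreaRect(W); print(n,np.round(r[0],1),np.round(r[1],1),round(r[2],2), int(np.percentile(g,95)))
    # red marks centroids and bore
    hsv=cv2.cvtColor(sub,cv2.COLOR_RGB2HSV); R=sub.astype(int)
    red=((R[...,0]-R[...,1]>35)&(R[...,0]-R[...,2]>25)&((hsv[...,0]>170)|(hsv[...,0]<5))).astype(np.uint8)
    k,l,s,cc=cv2.connectedComponentsWithStats(red)
    for i in range(1,k):
        if s[i,4]>60:
            w=onplane(n,(cc[i]+.5)/S-.5+[u0,v0],60)[0]; 
            if abs(w[0]-450)<45 and abs(w[1]+297)<45: print('  red',s[i,4],w.round(1))
    fill=np.zeros_like(m); cv2.drawContours(fill,[cv2.convexHull(c)],-1,1,-1); fill=cv2.erode(fill,np.ones((S*3,S*3)))
    hole=((m==0)&(fill>0)&(red==0)).astype(np.uint8)
    k,l,s,cc=cv2.connectedComponentsWithStats(hole); i=1+np.argmax(s[1:,4])
    cn=cv2.findContours((l==i).astype(np.uint8),cv2.RETR_EXTERNAL,cv2.CHAIN_APPROX_NONE)[0][0][:,0]
    w=onplane(n,(cn+.5)/S-.5+[u0,v0],60); print('  hole',s[i],w.min(0).round(1),w.max(0).round(1),((w.min(0)+w.max(0))/2).round(1))
    vis=sub.copy(); vis[...,1][hole>0]=255; vis[...,2][red>0]=255; cv2.drawContours(vis,[c],-1,(0,255,0),1); cv2.imwrite(f'pics/hold_{n}.png',cv2.cvtColor(vis,cv2.COLOR_RGB2BGR))
E
```

```text
t 9.43 p [ 483.4 -173.6  194.5] yaw 91.53 tilt [ 0.0015 -0.0006] F [ 0.5 -0.2 -3.5] T [-0.   -0.08  0.02] w 26.8 q [-0.48  0.01  1.91  0.    1.22 -0.51]
shift [-121.9  -36.7   34.5] rot [0.08 0.04 0.23]
scene [ 448.6 -275.4] [80.1 37.6] 1.57 146
  red 277 [ 417.7 -298.    60. ]
  red 358 [ 481.6 -296.6   60. ]
  hole [ 208  126   38   69 1244] [ 431.3 -288.3   60. ] [ 466.1 -279.9   60. ] [ 448.7 -284.1   60. ]
top [ 453.9 -298.8] [96.5 85.5] 1.91 176
  red 269 [ 479.6 -296.6   60. ]
  red 252 [ 415.6 -297.9   60. ]
  hole [ 161  137   65  103 4629] [ 420.5 -313.5   60. ] [ 473.  -280.3   60. ] [ 446.8 -296.9   60. ]
```

View pics/hold_scene.png

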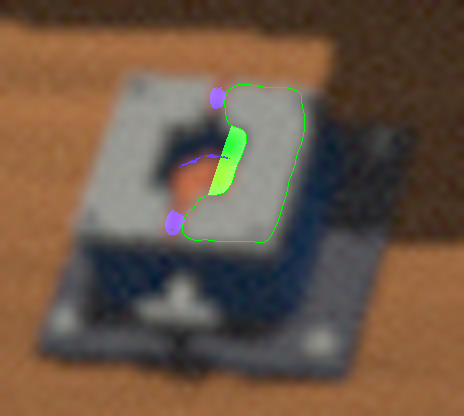

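View pics/hold_top.png

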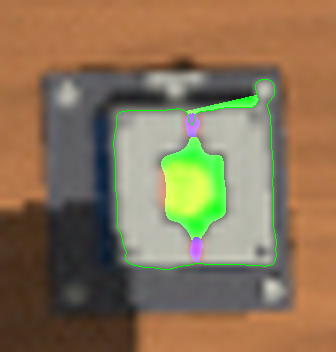

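Red slot marks in both views agree: centre (448.7, -297.2), yaw 1.2°.

```bash
python3 go.py 448.7 -297.2 150 91.2
```

```text
t 9.43 p [ 483.4 -173.6  194.5] yaw 91.53 tilt [ 0.0015 -0.0006] F [ 0.5 -0.2 -3.5] T [-0.   -0.08  0.02] w 26.8 q [-0.48  0.01  1.91  0.    1.22 -0.51]
shift [-122.6  -38.1   44.5] rot [0.08 0.04 0.33]
```

>>> step_arm(plan="-35 -11 0 0 0 0 0; -65 -20 10 0 0 0 0; -90 -28 20 0 0 0 0; -108 -34 35 0 0 0 0; -118 -37 42 0 0 0 0")

```text
clock: 9.85
position: [448.8, -292.7, 150.8]
orientation: [0.699, 0.716, -0.0, -0.0]
force: [-0.2, 0.5, -3.7]
width: 26.5
```

>>> step_arm(plan="0 0 0 0 0 0 0; 0 0 0 0 0 0 0; 0 0 0 0 0 0 0")

```text
clock: 10.1
position: [451.0, -289.9, 152.4]
orientation: [0.697, 0.717, 0.0, 0.0]
force: [0.1, -0.0, -2.7]
width: 26.4
```

```bash
python3 go.py 448.7 -297.2 115 91.2
```

```text
t 10.1 p [ 451.  -289.9  152.4] yaw 91.57 tilt [0.001  0.0003] F [ 0.1 -0.  -2.7] T [0.02 0.02 0.  ] w 26.4 q [-0.7   0.11  1.89  0.    1.14 -0.73]
shift [-7.2 -2.5 37.4] rot [ 0.06 -0.01  0.37]
```

>>> step_arm(plan="-4 -1.5 15 0 0 0.4 0; -7 -2.5 28 0 0 0.4 0; -7 -2.5 34 0 0 0.4 0; -7 -2.5 36 0 0 0.4 0; -7 -2.5 36 0 0 0.4 0")

```text
clock: 10.52
position: [448.3, -296.8, 115.7]
orientation: [0.7, 0.714, 0.0, -0.0]
force: [0.2, -0.4, -2.6]
width: 26.5
```

>>> step_arm(plan="0 0 0 0 0 0 0; 0 0 0 0 0 0 0; 0 0 0 0 0 0 0")

```text
clock: 10.77
position: [448.7, -298.1, 116.7]
orientation: [0.7, 0.714, 0.0, 0.001]
force: [0.8, -0.9, -2.8]
width: 26.6
```

```bash
python3 go.py 448.7 -297.2 100 91.2;  python3 -c "
from h import *
im,d=grab('scene','f'); c=cv2.resize(im[110:195,110:195],None,fx=7,fy=7,interpolation=cv2.INTER_CUBIC); cv2.imwrite('pics/crop_f.png',cv2.cvtColor(c,cv2.COLOR_RGB2BGR))"
```

```text
t 10.77 p [ 448.7 -298.1  116.7] yaw 91.14 tilt [ 0.0014 -0.0012] F [ 0.8 -0.9 -2.8] T [-0.05 -0.    0.05] w 26.6 q [-0.72  0.16  1.91  0.    1.07 -0.74]
shift [ 1.   0.  16.7] rot [ 0.08  0.07 -0.06]
```

View pics/crop_f.png

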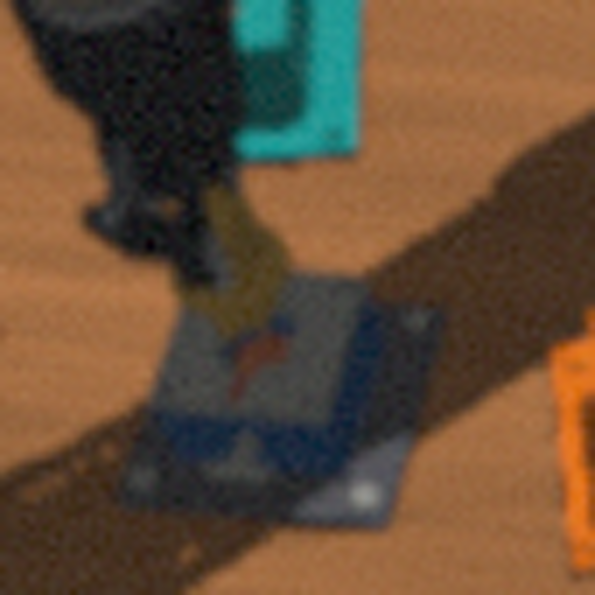

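The stake hovers over the bore, with the flange at crop (235,280) and a lug tip pointing down at (245,325). I will check the flange centre against the TCP.

```bash
python3 - <<'E'
from h import *
im,d=load('scene','f'); P=cloud('scene',d)
near=np.hypot(P[...,0]-449,P[...,1]+298)<60
for a,b in((66,80),(80,92),(92,100),(100,108),(108,114),(114,120)):
    q=P[near&(P[...,2]>a)&(P[...,2]<b)]
    print(a,b,len(q), q.min(0).round(0),q.max(0).round(0)) if len(q) else None
m=near&(P[...,2]>80)&(P[...,2]<100); v,u=np.nonzero(m); print(np.c_[u,v,P[m].round(0)].astype(int).tolist()[:40])
m=near&(P[...,2]>101)&(P[...,2]<115); v,u=np.nonzero(m); W=onplane('scene',np.c_[u,v],110)
print(cv2.minEnclosingCircle(W[:,:2].astype(np.float32)),len(W))
E
```

```text
66 80 2 [ 457. -290.   79.] [ 458. -287.   79.]
80 92 23 [ 445. -303.   81.] [ 472. -282.   91.]
100 108 27 [ 423. -323.  103.] [ 473. -272.  108.]
108 114 63 [ 425. -320.  108.] [ 475. -271.  113.]
114 120 14 [ 436. -292.  115.] [ 469. -283.  120.]
[[149, 152, 445, -282, 85], [148, 153, 452, -283, 88], [149, 153, 447, -283, 82], [146, 154, 458, -287, 90], [147, 154, 455, -286, 86], [148, 154, 453, -283, 85], [141, 155, 461, -303, 87], [142, 155, 464, -298, 90], [143, 155, 463, -295, 90], [144, 155, 459, -294, 86], [145, 155, 460, -290, 88], [146, 155, 459, -287, 87], [147, 155, 458, -285, 85], [148, 155, 454, -284, 81], [141, 156, 466, -302, 87], [142, 156, 467, -298, 89], [143, 156, 466, -294, 89], [144, 156, 462, -294, 84], [145, 156, 459, -292, 81], [141, 157, 469, -301, 86], [142, 157, 472, -295, 91], [143, 157, 470, -294, 89], [143, 158, 471, -294, 85]]
((450.5524597167969, -295.07666015625), 27.304546356201172) 91
```

The lug at +x is confirmed: tip about (471, -298), z 88. Descending slowly.

>>> step_arm(plan="0.6 0 6 0 0 0 0; 0.6 0 11 0 0 0 0; 0.6 0 15 0 0 0 0; 0.6 0 19 0 0 0 0; 0.6 0 19 0 0 0 0")

```text
clock: 11.23
position: [447.0, -296.5, 95.1]
orientation: [0.7, 0.714, -0.0, -0.001]
force: [-0.0, 0.7, -3.0]
width: 26.6
```

```bash
python3 go.py 448.7 -297.2 90 91.2
```

```text
t 11.23 p [ 447.  -296.5   95.1] yaw 91.11 tilt [-0.0022  0.0019] F [-0.   0.7 -3. ] T [ 0.01  0.03 -0.03] w 26.6 q [-0.72  0.19  1.92  0.    1.03 -0.74]
shift [-0.7  1.7  5.1] rot [-0.12 -0.11 -0.09]
```

>>> step_arm(plan="0 0 2 0 0 0 0; 0 0 4 0 0 0 0; 0 0 4 0 0 0 0")

```text
clock: 11.48
position: [447.8, -297.2, 92.3]
orientation: [0.7, 0.714, -0.0, -0.0]
force: [-0.4, -0.5, -3.8]
width: 26.6
```

```bash
python3 go.py 448.7 -297.2 90 91.2
```

```text
t 11.48 p [ 447.8 -297.2   92.3] yaw 91.12 tilt [-0.0004  0.0003] F [-0.4 -0.5 -3.8] T [ 0.01 -0.03  0.04] w 26.6 q [-0.72  0.2   1.92 -0.    1.02 -0.74]
shift [-0.1  0.9  2.3] rot [-0.02 -0.02 -0.08]
```

>>> step_arm(plan="0 0.5 2 0 0 0 0; 0 0.5 4 0 0 0 0; 0 0.5 6 0 0 0 0; 0 0.5 8 0 0 0 0; 0 0.5 8 0 0 0 0")

```text
clock: 11.9
position: [448.1, -296.9, 84.1]
orientation: [0.7, 0.714, -0.0, -0.001]
force: [0.3, -0.4, -3.7]
width: 26.7
```

```bash
python3 go.py 448.7 -297.2 72 91.2
```

```text
t 11.9 p [ 448.1 -296.9   84.1] yaw 91.12 tilt [-0.0008  0.0007] F [ 0.3 -0.4 -3.7] T [0.05 0.02 0.01] w 26.7 q [-0.72  0.21  1.92  0.    1.01 -0.74]
shift [-0.3  0.6 12.1] rot [-0.05 -0.04 -0.08]
```

The lugs are into the slots without contact. Pressing on to flush.

>>> step_arm(plan="0 0.3 3 0 0 0 0; 0 0.3 6 0 0 0 0; 0 0.3 9 0 0 0 0; 0 0.3 11 0 0 0 0; 0 0.3 11 0 0 0 0", newtons=110)

```text
clock: 12.32
position: [449.2, -297.6, 74.4]
orientation: [0.7, 0.714, -0.0, 0.0]
force: [-2.5, 1.0, 5.9]
width: 26.4
```

```bash
python3 go.py 448.7 -297.2 72 91.2
```

```text
t 12.32 p [ 449.2 -297.6   74.4] yaw 91.12 tilt [ 0.0005 -0.0005] F [-2.5  1.   5.9] T [0.28 0.41 0.01] w 26.4 q [-0.72  0.23  1.93 -0.    0.99 -0.73]
shift [ 0.4 -0.4  2.4] rot [ 0.03  0.03 -0.08]
```

>>> step_arm(plan="0 -0.4 2 0 0 0 0; 0 -0.4 3.5 0 0 0 0; 0 -0.4 5 0 0 0 0; 0 -0.4 5 0 0 0 0")

```text
clock: 12.65
position: [449.1, -297.8, 71.8]
orientation: [0.7, 0.714, 0.0, 0.0]
force: [-6.4, 3.9, 16.5]
width: 26.1
```

```bash
python3 go.py 448.7 -297.2 72 91.2
```

```text
t 12.65 p [ 449.1 -297.8   71.8] yaw 91.13 tilt [ 0.0002 -0.    ] F [-6.4  3.9 16.5] T [0.89 0.95 0.05] w 26.1 q [-0.72  0.23  1.93  0.    0.98 -0.74]
shift [ 0.6 -0.4 -0.2] rot [ 0.01  0.   -0.07]
```

Z 71.8 matches the predicted flush height and the force has stiffened. I add a little press and start the turn.

>>> step_arm(plan="0.4 -0.6 1.5 0 0 0 0; 0.4 -0.6 2 0 0 0 0; 0.4 -0.6 2 0 0 5 0; 0.4 -0.6 2 0 0 10 0")

```text
clock: 12.98
position: [450.2, -298.1, 71.7]
orientation: [0.761, 0.649, 0.001, 0.002]
force: [-4.8, 5.6, 21.6]
width: 26.1
```

```bash
python3 go.py 448.7 -297.2 72 1.2
```

```text
t 12.98 p [ 450.2 -298.1   71.7] yaw 80.93 tilt [ 0.0038 -0.002 ] F [-4.8  5.6 21.6] T [0.96 0.67 0.34] w 26.1 q [-0.72  0.23  1.93  0.    0.98 -0.56]
shift [ 0.6 -1.6 -0.3] rot [ 0.25 -0.1  79.73]
```

>>> step_arm(plan="0.3 -0.4 0.3 0 0 5 0; 0.3 -0.4 0.5 0 0 10 0; 0.3 -0.4 0.5 0 0 15 0; 0.3 -0.4 0.5 0 0 20 0; 0.3 -0.4 0.5 0 0 25 0")

```text
clock: 13.4
position: [449.9, -298.4, 71.7]
orientation: [0.883, 0.47, 0.001, 0.002]
force: [-5.6, 5.4, 22.7]
width: 26.1
```

```bash
python3 go.py 448.7 -297.2 72 1.2
```

```text
t 13.4 p [ 449.9 -298.4   71.7] yaw 56.03 tilt [ 0.0035 -0.0038] F [-5.6  5.4 22.7] T [0.86 1.05 0.42] w 26.1 q [-0.72  0.23  1.93 -0.    0.98 -0.12]
shift [ 0.3 -1.7 -0.3] rot [ 0.3  -0.08 54.83]
```

>>> step_arm(plan="0.1 -0.5 0.2 0 0 5 0; 0.1 -0.5 0.2 0 0 10 0; 0.1 -0.5 0.2 0 0 15 0; 0.1 -0.5 0.2 0 0 20 0; 0.1 -0.5 0.2 0 0 25 0")

```text
clock: 13.82
position: [449.5, -298.4, 71.6]
orientation: [0.963, 0.268, 0.001, 0.003]
force: [-7.2, 5.1, 23.6]
width: 26.2
```

```bash
python3 go.py 448.7 -297.2 72 1.2
```

```text
t 13.82 p [ 449.5 -298.4   71.6] yaw 31.07 tilt [ 0.0031 -0.0046] F [-7.2  5.1 23.6] T [0.69 1.26 0.55] w 26.2 q [-0.72  0.23  1.93 -0.    0.98  0.31]
shift [-0.  -1.4 -0.4] rot [ 0.31 -0.1  29.87]
```

>>> step_arm(plan="-0.2 -0.7 0.1 0 0 5 0; -0.2 -0.7 0.1 0 0 10 0; -0.2 -0.7 0.1 0 0 15 0; -0.2 -0.7 0.1 0 0 20 0; -0.2 -0.7 0.1 0 0 25 0")

```text
clock: 14.23
position: [449.0, -298.3, 71.7]
orientation: [0.999, 0.053, 0.001, 0.003]
force: [-7.0, 4.4, 24.1]
width: 25.9
```

```bash
python3 go.py 448.7 -297.2 72 1.2
```

```text
t 14.23 p [ 449.  -298.3   71.7] yaw 6.1 tilt [ 0.0031 -0.0055] F [-7.   4.4 24.1] T [0.53 1.39 0.53] w 25.9 q [-0.72  0.23  1.93 -0.    0.98  0.75]
shift [-0.1 -1.1 -0.3] rot [ 0.32 -0.16  4.9 ]
```

Now the last few degrees into the stop.

>>> step_arm(plan="0 0 0 0 0 3 0; 0 0 0 0 0 5 0; 0 0 0 0 0 6 0; 0 0 0 0 0 6 0", newtons=120)

```text
clock: 14.57
position: [448.9, -298.3, 71.7]
orientation: [1.0, 0.003, 0.001, 0.003]
force: [-7.0, 4.5, 25.2]
width: 26.4
```

```bash
python3 go.py 448.7 -297.2 72 1.2
```

```text
t 14.57 p [ 448.9 -298.3   71.7] yaw 0.3 tilt [ 0.0028 -0.0054] F [-7.   4.5 25.2] T [0.52 1.42 0.53] w 26.4 q [-0.72  0.23  1.93 -0.    0.98  0.85]
shift [-0.1 -1.1 -0.4] rot [ 0.31 -0.16 -0.9 ]
```

>>> step_arm(plan="0 0 0 0 0 2 0; 0 0 0 0 0 4 0; 0 0 0 0 0 4 0")

```text
clock: 14.82
position: [448.8, -298.3, 71.7]
orientation: [0.999, -0.033, 0.001, 0.003]
force: [-6.7, 4.1, 25.3]
width: 26.2
```

```bash
python3 go.py
```

```text
t 14.82 p [ 448.8 -298.3   71.7] yaw -3.73 tilt [ 0.0026 -0.0054] F [-6.7  4.1 25.3] T [0.47 1.54 0.43] w 26.2 q [-0.72  0.23  1.93 -0.    0.98  0.92]
```

>>> step_arm(plan="0 0 0 0 0 2 0; 0 0 0 0 0 4 0; 0 0 0 0 0 4 0")

```text
clock: 15.07
position: [448.7, -298.3, 71.7]
orientation: [0.998, -0.067, 0.001, 0.003]
force: [-5.7, 4.0, 25.0]
width: 26.5
```

```bash
python3 go.py; python3 -c "
from h import *
im,d=grab('scene','g'); c=cv2.resize(im[110:195,110:195],None,fx=7,fy=7,interpolation=cv2.INTER_CUBIC); cv2.imwrite('pics/crop_g.png',cv2.cvtColor(cv2.convertScaleAbs(c,alpha=1.6),cv2.COLOR_RGB2BGR))"
```

```text
t 15.07 p [ 448.7 -298.3   71.7] yaw -7.65 tilt [ 0.0023 -0.0056] F [-5.7  4.  25. ] T [0.54 1.48 0.74] w 26.5 q [-0.72  0.23  1.93 -0.    0.98  0.99]
```

View pics/crop_g.png

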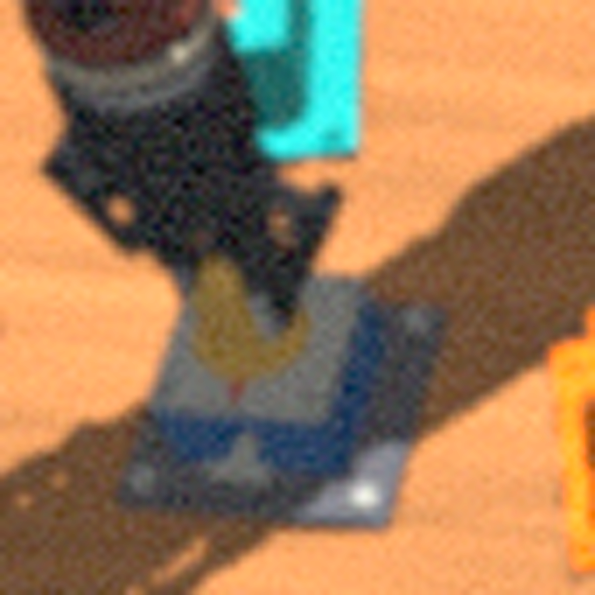

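The flange sits flush on the collar, and the +x red line is visible at (237,388). Torque has just risen to 0.74, so I probe the stop gently.

>>> step_arm(plan="0 0 0 0 0 1 0; 0 0 0 0 0 2 0; 0 0 0 0 0 2 0")

```text
clock: 15.37
position: [448.7, -298.3, 71.6]
orientation: [0.997, -0.083, 0.001, 0.003]
force: [-6.2, 4.3, 25.9]
width: 26.3
```

```bash
python3 go.py
```

```text
t 15.37 p [ 448.7 -298.3   71.6] yaw -9.57 tilt [ 0.0022 -0.0057] F [-6.2  4.3 25.9] T [0.47 1.5  0.94] w 26.3 q [-0.72  0.23  1.93 -0.    0.98  1.02]
```

>>> step_arm(plan="0 0 0 0 0 0 0; 0 0 0 0 0 0 0; 0 0 0 0 0 0 0; 0 0 0 0 0 0 0; 0 0 0 0 0 0 0")

```text
clock: 15.78
position: [448.7, -298.3, 71.7]
orientation: [0.997, -0.083, 0.001, 0.003]
force: [-6.9, 4.9, 25.2]
width: 26.4
```

```bash
python3 go.py; python3 - <<'E'
from h import *
im,d=grab('scene','h'); grab('top','h')
P=cloud('scene',d); near=np.hypot(P[...,0]-449,P[...,1]+298)<26
# flange top region
q=P[near&(P[...,0]>462)]; print('flange top z',np.percentile(q[:,2],[10,50,90]).round(1),len(q))
q=P[(abs(P[...,0]-475)<12)&(abs(P[...,1]+275)<10)]; print('collar z ref',np.median(q[:,2]))
E
```

```text
t 15.78 p [ 448.7 -298.3   71.7] yaw -9.56 tilt [ 0.0023 -0.0057] F [-6.9  4.9 25.2] T [0.54 1.55 0.85] w 26.4 q [-0.72  0.23  1.93 -0.    0.98  1.02]
flange top z [ 64.7 149.1 409. ] 210
collar z ref 243.55842313903628
```

View pics/scene_h.png

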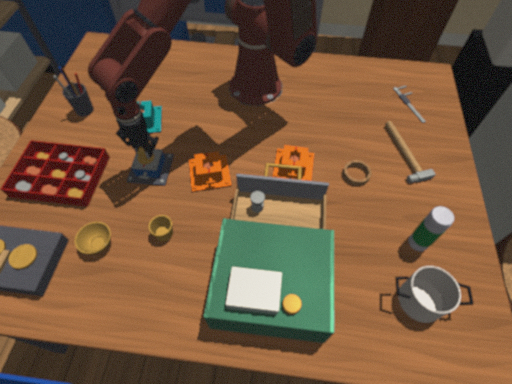

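View pics/top_h.png

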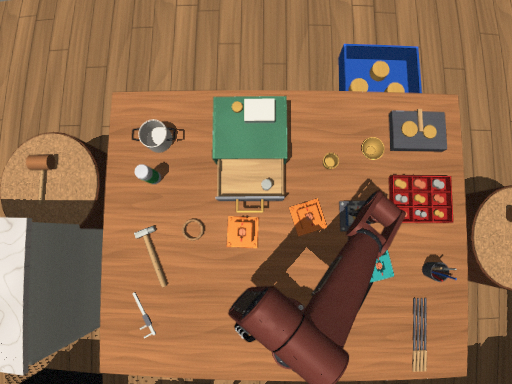

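```bash
python3 - <<'E'
from h import *
im,d=load('scene','h'); hsv=cv2.cvtColor(im,cv2.COLOR_RGB2HSV); P=cloud('scene',d)
m=(np.hypot(P[...,0]-449,P[...,1]+298)<29)&(P[...,2]>58)&(P[...,2]<72)
q=P[m]; fl=(hsv[m][:,1]>90); print('flange',fl.sum(),np.median(q[fl][:,2]),'collar',np.median(q[~fl][:,2]))
r=np.hypot(P[...,0]-449,P[...,1]+298); c=(r>30)&(r<38)&(P[...,2]>50)&(P[...,2]<70); print('collar ring',c.sum(),np.median(P[c][:,2]))
for n in('scene','top'):
    im,_=load(n,'h'); h=cv2.cvtColor(im,cv2.COLOR_RGB2HSV)
    g=np.mgrid[:384,:512]; W=onplane(n,np.c_[g[1].ravel(),g[0].ravel()],106).reshape(384,512,3)
    m=(h[...,0]>15)&(h[...,0]<32)&(h[...,1]>110)&(abs(W[...,0]-457)<9)&(abs(W[...,1]-148)<45)
    print(n,'handle x',W[m][:,0].mean(),m.sum())
E
```

```text
flange 83 65.15952649907513 collar 60.35807903736736
collar ring 92 58.80395717805652
scene handle x 457.9788066937953 107
top handle x 456.74917885543823 70
```

```bash
python3 -c "
from plant import arm
print(arm.job_done())"; python3 go.py
```

```text
the job is handed in; nothing more can be done
None
the job is handed in; nothing more can be done
```

I've handed the job in at about 15.9 s. The brass stake is in the blue holder, pressed flush and turned clockwise to the stop. The arm is still gripping it at the last set force of 120 N. The drawer is out at its stop, and the plain steel stake still stands in it.

What the last checks showed:
- **Drawer:** the handle was measured at x of about 457 mm in both views, against 617 mm at the start. That is about 159.5 mm out.
- **Flush:** the flange top is about 6.4 mm above the collar ring, against 6 mm expected. The tool height of 71.7 mm matches the predicted flush height, with about 25 N on the wrist pushing down.
- **Turn:** the tool turned about 100° in all. The torque only began to rise clearly after about 95°, and went from about 0.5 to 0.94 N m by the end, then held at 0.85 N m. I take that as the stop, a few degrees later than an exact quarter turn. The stake's own angle could not be seen under the gripper.
- **Sideways force:** about 8 N remained against the bore.
- **Other things on the bench:** they look unmoved in the final pictures.

One check failed: the first depth reading of flange and collar was spoiled by pixels from the arm, so I repeated it with a mask.

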